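# Gauge a bisque porcelain tile

## Task

Take a thickness reading on the white porcelain tile: on the gauge's grey console press the green key fully and let it up, then the yellow key fully and let it up, one at a time, and leave the red key alone. Then lift the blue-handled probe out of its wooden rest, set its brass tip on the blue dot (not the orange one) with the probe square to the sloping tile, press gently until the sprung tip is about half-way in, and finish while still holding it there. Do not press hard on the tile, and leave the other things on the table where they are.

Things in the scene. Friction and masses are not known exactly. Their poses are not given: they have to be found in the camera images.
- key_green (a joint): travel of the green key (switches the gauge on), m: 0 = up, 0.006 = fully down; springs back; 1.5 N starts it, 5 N takes it fully down; it counts as pressed beyond 0.004
- key_yellow (a joint): travel of the yellow key (zeroes it), m: 0 = up, 0.006 = fully down; springs back; 1.5 N starts it, 5 N takes it fully down; it counts as pressed beyond 0.004
- key_red (a joint): travel of the red key (erases the store: leave alone), m: 0 = up, 0.006 = fully down; springs back; 1.5 N starts it, 5 N takes it fully down; it counts as pressed beyond 0.004
- key_green_top (a point): centre of the top face of the green round key, 26 mm in diameter, top level and 58 mm above the table when up, standing out 6 mm from a black ring 42 mm wide; the three keys stand 54 mm apart in a row on the grey console, in any order
- key_yellow_top (a point): centre of the top face of the yellow round key, 26 mm in diameter, top level and 58 mm above the table when up, standing out 6 mm from a black ring 42 mm wide; the three keys stand 54 mm apart in a row on the grey console, in any order
- key_red_top (a point): centre of the top face of the red round key, 26 mm in diameter, top level and 58 mm above the table when up, standing out 6 mm from a black ring 42 mm wide; the three keys stand 54 mm apart in a row on the grey console, in any order
- console: grey gauge console, fixed, 120 x 190 x 40 mm high, with three keys in a row along its y, 20 mm to the -x side of its middle, and a dark blank screen on the +x side; origin at the centre of its underside
- stand: light wooden block, fixed, 80 x 80 x 65 mm high, with a 25 mm upright through hole in its middle in which the probe stands; origin at the centre of its underside
- probe: the probe, loose, 121 mm long, about 170 g, a body of revolution; origin at the end of its tip when the tip is fully out, z runs along the probe from tip to handle end (up in the rest, where the origin is 10 mm above the table). From the origin along z: brass tip 10 mm thick with a round end to 22 mm, steel barrel 22 mm thick to 55 mm, aluminium collar 36 mm wide to 61 mm (it rests on the block's top), round blue handle 26 mm thick to 121 mm
- probe_grip (a point): middle of the probe's blue handle, on its axis, 30 mm below the handle's end and 91 mm above the extended tip; axes as the probe's: z from tip to handle end. In the rest it is 101 mm above the table; lift the probe at least 60 mm straight up to clear the rest
- probe_tip (a point): end of the brass tip (moves with it), axes as the probe's
- plunger (a joint): how far the sprung brass tip is pushed into the probe, m: 0 = fully out, 0.012 = fully in (a hard stop); about half-way is 0.006. Spring 350 N/m: 1 N starts it, 3.2 N at half-way, 5.3 N fully in
- tile: flat white tile 120 mm (up the slope) x 160 x 10 mm, on a wooden rest with a dark ledge along its low edge; rest 150 x 180 mm, fixed. Origin on the table under the tile's centre; the face's centre is 75 mm above it; the face slopes at 20 degrees, rising towards the body's +x, level along its y
- mark (a point): centre of the blue dot, 20 mm in diameter, on the tile's face; z is the face's outward normal, x points up the slope
- orange_dot: orange dot of the same size in the same row of the tile, not to be used; origin at its centre, z the outward normal
- cup_mid (a point): centre of a white cup, 70 mm wide and high, loose
- bowl_mid (a point): centre of a white bowl, 110 mm wide, 45 mm high, loose
- vase_mid (a point): centre of a white vase, 64 mm wide, 110 mm high, loose
- bottle_mid (a point): centre of a metal bottle, 56 mm wide, 130 mm high, loose
- brush_grip (a point): handle of a brush lying on the table, loose
- spatula_grip (a point): handle of a flat plaster scraper lying on the table, loose
Mind the look-alikes: they are no part of the job. There is more than one size of the probe; the job needs the middle-sized.

How it is judged:
By the outcome, as a careful person would: the job done as asked, in the order asked, and still so for the second after the job is handed in, while the arm keeps its last pose, push and grip.
It also fails if it takes over 48 s, if anything falls off the work surface, if the arm or the gripper's body presses on something with over 40 N, if the wrist force passes 120 N, or if a joint passes its speed limit or range.

## Robot

A 6-joint arm with a two-finger parallel gripper is mounted at the origin on the work surface. World frame = base frame: x ahead of the robot, y to its left, z up, the work surface at z = 0. Lengths are in m, angles in rad, forces in N, time in s.
With the tool pointing down it reaches from about 0.3 to 0.775 m from the base axis. Payload 14.6 kg.
Tool frame: the origin (TCP) lies where the fingers leave the gripper's body, on its centre line; the fingertips stand 97 mm ahead of it and the grasp point (between the pads) lies 78 mm ahead of it (ctrl.finger_overhang is the distance from the TCP to the fingertips, in m); z points along the fingers, y is the direction in which the jaws open and shut (so a half turn about z gives the same grasp; the last joint's range is limited). The gripper opens to 94 mm and grips with 3 to 60 N. Pads are 16 mm wide; open, the fingers measure 119 mm over their backs; the gripper's body (75 mm by 177 mm) begins 78 mm behind the grasp point.
Start: joints at [1.059, 0.3, 1.521, -0, 1.321, -0.067], TCP at [0.237, 0.496, 0.303] pointing down, gripper open.
Joint ranges: [-3.03, 3.03], [-0.79, 2.21], [0.23, 2.52], [-1.04, 4.18], [0, 3.07], [-2.55, 2.55]. Speed limits (rad/s): [2.22, 2.22, 2.57, 3.14, 3.14, 3.14].

## Interface

Orientations are given as [roll, pitch, yaw] about the fixed x, y, z axes, in that order (R = Rz(yaw) Ry(pitch) Rx(roll)).
In Python, from station import ctrl, imaging, hand_in gives the robot as it stands.
- The arm moves only by the shell command python3 -m pendant 'ROWS' [FORCE]. ROWS is JSON, a list of rows, each a list of 7 numbers: the shift along the tool's x, y, z normalised to -1 to 1, where 1 is 120 mm, then the turn, a rotation vector about the tool's x, y, z normalised to -1 to 1, where 1 is 30 degrees, then the closure, from -1 (fully open) to 1 (shut). A call has 1 to 10 rows; each row shifts and turns the commanded pose from where the row before left it, along the tool's axes as they then stand; what a row does not reach is not made up. A row lasts 1/12 s, in which the tool goes at most 41.7 mm and 7.16 degrees, less where a joint would pass 70% of its speed; a pose out of reach is approached as far as the arm can. A call with a number of a shift or a turn outside -1 to 1 is refused whole. A call with a gripper value outside its range is refused whole. The fingers move at their own pace and stop on an object; FORCE is the grip in N (left out, the last holds). Time passes only in rows, so rows that do not move let the fingers close. It gives the time, the measured TCP pose, the force and the opening at its end, in the units of the state.
- ctrl.get_obs(): the state, without advancing time (a new reading comes with each control period).
- imaging.camera(name): name is "scene" or "top" or "wrist"; returns a dict with "image" (400x640x3 uint8, red, green, blue), "mtx" (3x3 intrinsics, pixels), "rvec" (rotation vector, rad) and "tvec" (3), from world to camera coordinates, as OpenCV has them. Camera axes: x right, y down, z forward; pixel columns grow to the right and rows downward; lengths in m; the calibration is good to about 2 mm. The wrist camera is an equidistant fisheye: a pixel r from the principal point sees the ray r / f radians off the axis. A picture is of the moment at which its call begins. There is no depth.
- hand_in(): hands the job in, once; it reports no verdict.
The state is a dict: "time_s": time; "qpos": joint angles; "joint_vel": joint speeds; "tau": joint torques, N m; "ee_pos": TCP position; "eef_rot": TCP orientation; "force": force on the tool from outside, world axes, zero at the start; "moment": the same for the moment, N m; "grip_width": finger opening in m.
Only numpy, scipy, OpenCV 4.12 (cv2) and the standard library are available. Lean on these libraries where they do the work, as an engineer would, in place of code of your own. Each camera call takes 0.05 s, during which the arm holds its last target.

## Working session

There is one attempt and no reset: what is moved stays moved. The work goes in short steps, Python scripts to look and compute and a shell command to move; the robot and the scene stay as the last step left them, time stands still between calls to the robot, and variables do not carry over. Pictures are saved under pics/ and viewed, and the job is handed in when it is done.

```bash
ls; mkdir -p pics
python3 - <<'E'
from station import ctrl, imaging
import cv2
for n in ["scene","top","wrist"]:
    c=imaging.camera(n); cv2.imwrite(f"pics/{n}0.png",c["image"][...,::-1]); print(n,c["mtx"].round(2).tolist(),c["rvec"],c["tvec"])
print(ctrl.get_obs(), ctrl.finger_overhang)
E
```

```text
pics
scene [[385.19, 0.0, 324.67], [0.0, 385.19, 198.78], [0.0, 0.0, 1.0]] [ 1.28304482  2.13615743 -1.03475838] [ 0.2300699  -0.24835581  1.28495359]
top [[367.58, 0.0, 320.72], [0.0, 367.58, 196.44], [0.0, 0.0, 1.0]] [ 2.14879072 -2.16228102  0.14519231] [0.01869313 0.53251447 1.11248433]
wrist [[309.71, 0.0, 322.17], [0.0, 309.71, 193.89], [0.0, 0.0, 1.0]] [-2.44770514 -1.54460722 -0.21791377] [-0.54819263 -0.02896756  0.39161987]
{'time_s': 0.15, 'qpos': array([ 1.05939822e+00,  3.00329724e-01,  1.52143320e+00, -1.48775266e-05,
        1.32069762e+00, -6.66067396e-02]), 'joint_vel': array([ 1.86242563e-07, -1.76534392e-03, -2.32886487e-03,  1.30351559e-03,
        2.63509220e-03, -2.04682907e-04]), 'tau': array([ 1.62237820e-04, -5.31962979e+01, -3.52818775e+01,  7.08861882e-02,
        2.35762523e-02, -9.64137143e-05]), 'ee_pos': array([0.23660057, 0.49638164, 0.3022264 ]), 'eef_rot': array([-3.14072573e+00, -4.33851180e-05,  2.69680495e+00]), 'force': array([ 0.72186915, -0.31950018, -0.53669062]), 'moment': array([ 0.01963156,  0.00544004, -0.043285  ]), 'grip_width': 0.09394268759542994} 0.0972
```

View pics/scene0.png

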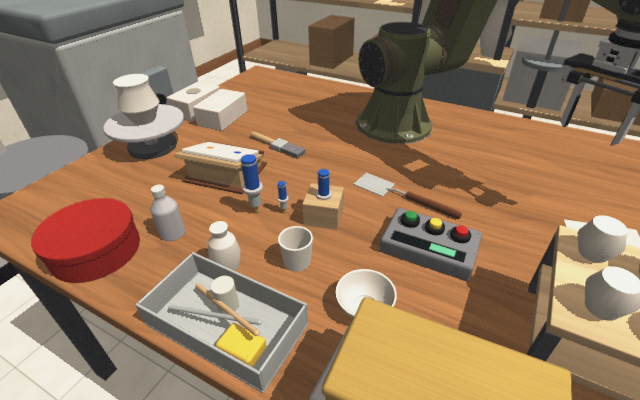

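View pics/top0.png

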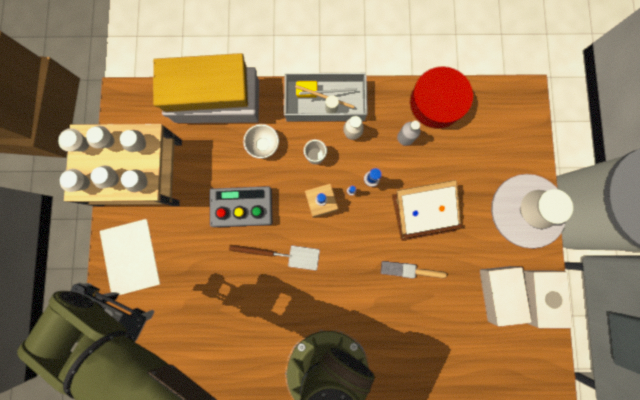

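View pics/wrist0.png

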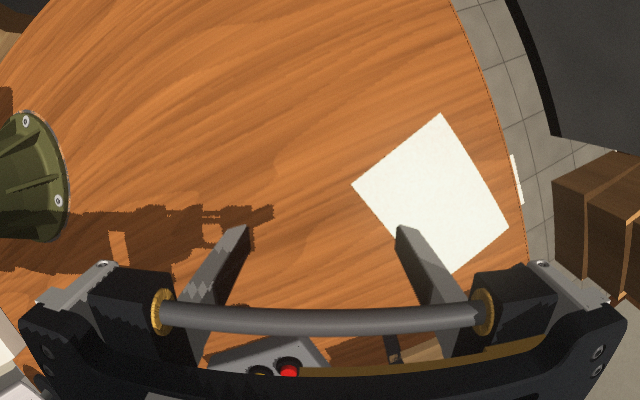

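Top view: the candidates for the probe are the one in the wooden block (321,199), a small one standing at (351,190), and a large one at (374,177). The block one is middle-sized and in the rest, so it fits. The tile is at (430,210), with the blue dot at (415,213) and the orange at (442,209). The console is at (240,207), its keys red (221,213), yellow (239,213) and green (257,212). I'll confirm with an enlarged crop and then measure.

```bash
cat > h.py <<'E'
import numpy as np, cv2
from station import ctrl, imaging
from scipy.spatial.transform import Rotation as Rn
def ray(c,uv):
    R=cv2.Rodrigues(c["rvec"])[0]; t=np.array(c["tvec"]).ravel()
    K=c["mtx"]; d=np.array([(uv[0]-K[0,2])/K[0,0],(uv[1]-K[1,2])/K[1,1],1.0])
    if c.get("fish"):
        r=np.hypot(d[0],d[1]); d=np.array([d[0]/r*np.sin(r),d[1]/r*np.sin(r),np.cos(r)])
    return -R.T@t, R.T@d
def at_z(c,uv,z):
    o,d=ray(c,uv); return o+d*(z-o[2])/d[2]
def tri(rs):
    A=0;b=0
    for o,d in rs:
        d=d/np.linalg.norm(d); P=np.eye(3)-np.outer(d,d); A=A+P; b=b+P@o
    return np.linalg.solve(A,b)
def proj(c,p):
    return cv2.projectPoints(np.array([p],float),np.array(c["rvec"]),np.array(c["tvec"]),c["mtx"],None)[0].ravel()
def cam(n):
    c=imaging.camera(n); c["fish"]=(n=="wrist"); return c
def blobs(c,name,roi,minA=8):
    hsv=cv2.cvtColor(c["image"],cv2.COLOR_RGB2HSV); 
    r={"red":[(0,150,90),(6,255,255)],"yellow":[(22,150,120),(34,255,255)],"green":[(55,120,60),(80,255,255)],"blue":[(105,120,50),(128,255,255)],"orange":[(7,190,180),(16,255,255)]}[name]
    m=cv2.inRange(hsv,*map(np.array,r)); x0,y0,x1,y1=roi; mm=np.zeros_like(m); mm[y0:y1,x0:x1]=m[y0:y1,x0:x1]
    n,l,s,ce=cv2.connectedComponentsWithStats(mm)
    return [(s[i,:].tolist(),ce[i].round(2)) for i in range(1,n) if s[i,4]>=minA]
E
python3 - <<'E'
from h import *
t=cam("top"); s=cam("scene")
a=cv2.resize(t["image"][150:250,200:470],None,fx=2.9,fy=2.9,interpolation=cv2.INTER_CUBIC)
b=cv2.resize(s["image"][125:285,170:490],None,fx=2.4,fy=2.4,interpolation=cv2.INTER_CUBIC)[:300]
b=b[:, :a.shape[1]]
w=max(a.shape[1],b.shape[1]); P=lambda im: cv2.copyMakeBorder(im,0,0,0,w-im.shape[1],0)
cv2.imwrite("pics/crop1.png",np.vstack([P(a),P(b)])[...,::-1])
for n in ["red","yellow","green","blue","orange"]:
    print(n,"top",blobs(t,n,(205,160,470,250)),"scene",blobs(s,n,(170,125,490,285)))
E
```

```text
red top [([216, 208, 10, 10, 69], array([220.49, 212.35]))] scene [([456, 225, 13, 12, 104], array([461.84, 230.19]))]
yellow top [([234, 207, 9, 10, 72], array([238.14, 211.71]))] scene [([430, 218, 12, 11, 88], array([435.86, 222.34]))]
green top [([221, 191, 18, 8, 111], array([229.93, 194.39])), ([252, 207, 9, 9, 67], array([256.09, 211.09]))] scene [([405, 212, 12, 9, 88], array([410.58, 215.85]))]
blue top [([368, 169, 13, 14, 126], array([373.9 , 175.27])), ([350, 186, 5, 7, 25], array([351.96, 189.  ])), ([318, 194, 8, 9, 55], array([321.15, 197.58])), ([413, 211, 5, 5, 20], array([414.9 , 212.95]))] scene [([241, 155, 15, 9, 110], array([248.14, 159.01])), ([242, 164, 17, 26, 309], array([250.89, 176.82])), ([318, 169, 11, 8, 64], array([323.2 , 172.59])), ([319, 178, 10, 18, 165], array([323.52, 186.46])), ([278, 181, 7, 6, 27], array([281.19, 183.44])), ([279, 187, 7, 13, 73], array([282.33, 192.78]))]
orange top [([212, 160, 258, 33, 4118], array([331.84, 172.02])), ([357, 186, 21, 5, 43], array([366.3 , 188.09])), ([387, 190, 8, 2, 11], array([390.91, 190.36])), ([205, 197, 265, 53, 5679], array([336.04, 230.78])), ([465, 204, 5, 4, 15], array([467.07, 205.4 ])), ([440, 206, 4, 5, 16], array([441.38, 208.  ])), ([205, 208, 4, 17, 54], array([206.28, 215.72])), ([464, 209, 6, 18, 76], array([466.93, 216.66])), ([459, 229, 11, 7, 34], array([465.94, 231.41]))] scene []
```

View pics/crop1.png

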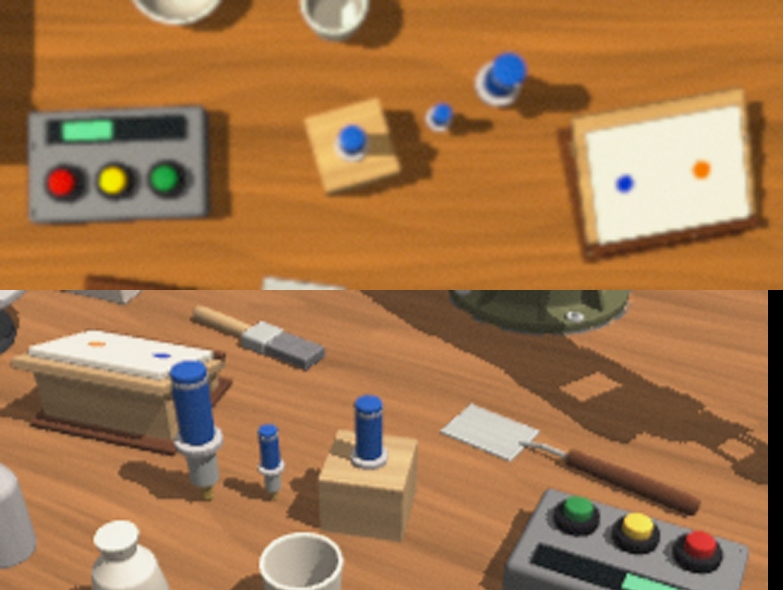

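The crop confirms it: the block probe is the middle of the three sizes. The dark ledge (low edge) is on the robot's side, and blue is the left dot. Next I'll compute positions.

Run:
```python
from h import *
t=cam("top"); s=cam("scene")
for n,ut,us in [("red",(220.49,212.35),(461.84,230.19)),("yel",(238.14,211.71),(435.86,222.34)),("grn",(256.09,211.09),(410.58,215.85))]:
    print(n,at_z(t,ut,.058).round(4),at_z(s,us,.055).round(4),tri([ray(t,ut),ray(s,us)]).round(4))
print("probe top",at_z(t,(321.15,197.0),.131).round(4),"scene top face",at_z(s,(323.2,172.6),.131).round(4), tri([ray(t,(321.15,197)),ray(s,(323.2,172.6))]).round(4))
# handle axis by silhouettes in scene: mid u
print("blue",at_z(t,(414.9,212.95),.075).round(4),"orange",at_z(t,(441.6,208.4),.075).round(4))
# scene crop of tile
a=cv2.resize(s["image"][135:195,170:270],None,fx=7,fy=7,interpolation=cv2.INTER_CUBIC); cv2.imwrite("pics/tile_s.png",a[...,::-1])
a=cv2.resize(t["image"][175:245,385:470],None,fx=8,fy=8,interpolation=cv2.INTER_CUBIC); cv2.imwrite("pics/tile_t.png",a[...,::-1])
hsv=cv2.cvtColor(t["image"],cv2.COLOR_RGB2HSV); m=cv2.inRange(hsv,np.array((0,0,190)),np.array((180,60,255)))
mm=np.zeros_like(m); mm[175:245,390:465]=m[175:245,390:465]
cs,_=cv2.findContours(mm,cv2.RETR_EXTERNAL,cv2.CHAIN_APPROX_NONE); c=max(cs,key=cv2.contourArea); r=cv2.minAreaRect(c); print(r)
B=cv2.boxPoints(r); ax=None
for z in [.075]:
    P=[at_z(t,b,z) for b in B]; print(np.round(P,4))
sh=[0,0,0]
# stand crop
print("centre",at_z(t,r[0],.075).round(4))
```

```text
red [0.4827 0.3202 0.058 ] [0.4782 0.3204 0.055 ] [0.4826 0.3203 0.0586]
yel [0.4843 0.2667 0.058 ] [0.4794 0.2659 0.055 ] [0.4842 0.2665 0.0591]
grn [0.4858 0.2122 0.058 ] [0.4842 0.2116 0.055 ] [0.486  0.2122 0.0567]
probe top [0.5184 0.0145 0.131 ] scene top face [0.5233 0.0172 0.131 ] [0.5188 0.0146 0.1274]
blue [ 0.4758 -0.2663  0.075 ] orange [ 0.4889 -0.3471  0.075 ]
((430.2201232910156, 209.7660675048828), (38.1662483215332, 54.6578369140625), 80.13418579101562)
[[ 0.5283 -0.2235  0.075 ]
 [ 0.5559 -0.3876  0.075 ]
 [ 0.4422 -0.401   0.075 ]
 [ 0.4154 -0.2391  0.075 ]]
centre [ 0.485  -0.3127  0.075 ]
```

View pics/tile_s.png

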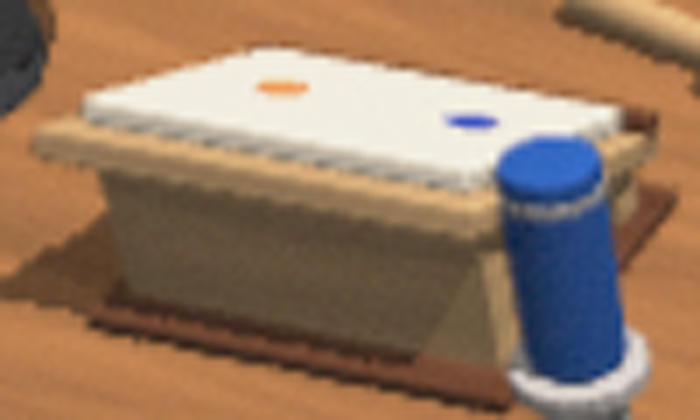

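View pics/tile_t.png

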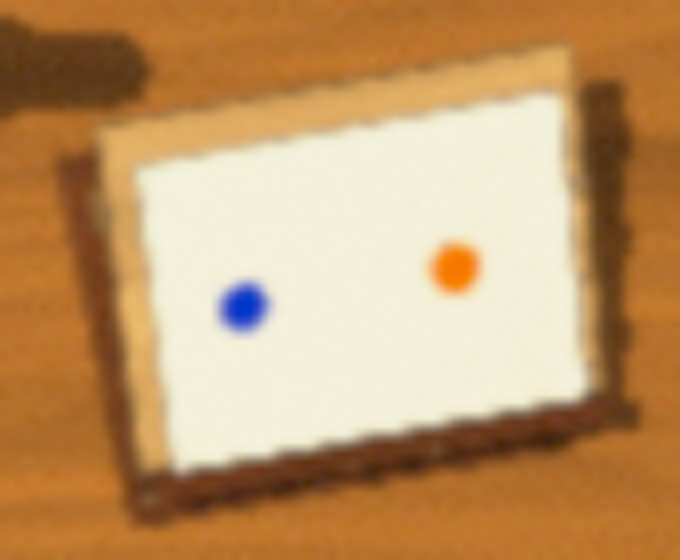

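Run:
```python
from h import *
from scipy.optimize import least_squares
t=cam("top"); s=cam("scene")
f=lambda p,k,o:((p[0]+.5)/k-.5+o[0],(p[1]+.5)/k-.5+o[1])
bs=f((471,121.5),7,(170,135)); os_=f((282,88),7,(170,135)); bt=f((243,306.5),8,(385,175)); ot=f((455,268),8,(385,175))
print(bs,bt,ot)
print("blue",tri([ray(t,bt),ray(s,bs)]).round(4),"orange",tri([ray(t,ot),ray(s,os_)]).round(4))
# fit tile x,y,yaw + mark x row
TL,TR,BR=[f(p,8,(385,175)) for p in [(138,166),(560,92),(590,396)]]
sFL=f((265,47),7,(170,135)) # far? 
th=np.radians(20)
def face(q,u,v):
    x,y,yaw=q[:3]; R=Rn.from_euler('z',yaw).as_matrix()
    return np.array([x,y,.075])+R@np.array([u*np.cos(th),v,u*np.sin(th)])
def res(q):
    r=[]
    for c,p,u,v in [(t,TL,.06,.08),(t,TR,.06,-.08),(t,BR,-.06,-.08),(t,bt,q[3],q[4]),(t,ot,q[3],q[5]),(s,bs,q[3],q[4]),(s,os_,q[3],q[5])]:
        r+=list(proj(c,face(q,u,v))-p)
    return r
o=least_squares(res,[.485,-.31,.16,0,.04,-.04]); print(o.x.round(4),np.degrees(o.x[2]),np.round(o.fun,2))
print("mark",face(o.x,o.x[3],o.x[4]).round(4))
# probe scene: handle silhouette mid at collar etc
for x,y in [(.5188,.0146),(.520,.0155),(.5184,.0145)]:
    print(proj(s,(x,y,.131)),proj(s,(x,y,.071)),proj(t,(x,y,.131)))
for n in [(t,"t",(300,180,345,220),14),(s,"s",(300,160,348,230),9)]:
    x0,y0,x1,y1=n[2]; a=cv2.resize(n[0]["image"][y0:y1,x0:x1],None,fx=n[3],fy=n[3],interpolation=cv2.INTER_CUBIC); cv2.imwrite(f"pics/st_{n[1]}.png",a[...,::-1])
```

```text
(236.85714285714286, 151.92857142857142) (414.9375, 212.875) (441.4375, 208.0625)
blue [ 0.4759 -0.2661  0.0768] orange [ 0.4898 -0.3461  0.0766]
[ 4.841e-01 -3.133e-01  1.745e-01 -3.000e-04  4.720e-02 -3.400e-02] 9.996536535847746 [ 0.15  0.28  0.09 -0.06 -0.19  0.11  0.14  0.12  0.05  0.08  0.02  0.51
 -0.05  0.46]
mark [ 0.4756 -0.2669  0.0749]
[323.12615108 171.23420543] [323.3872143 192.9658051] [321.1283053  196.84779078]
[323.22736211 171.61928299] [323.48445799 193.36320821] [320.81055879 196.43324308]
[323.17296265 171.13013417] [323.43194194 192.85844713] [321.16423569 196.98641952]
```

View pics/st_t.png

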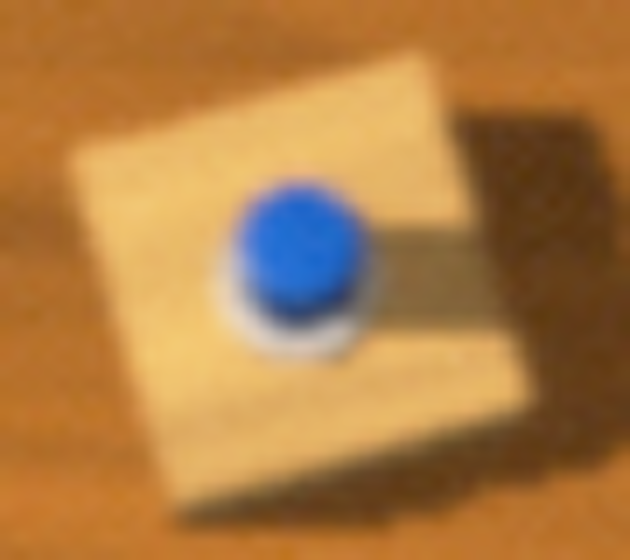

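View pics/st_s.png

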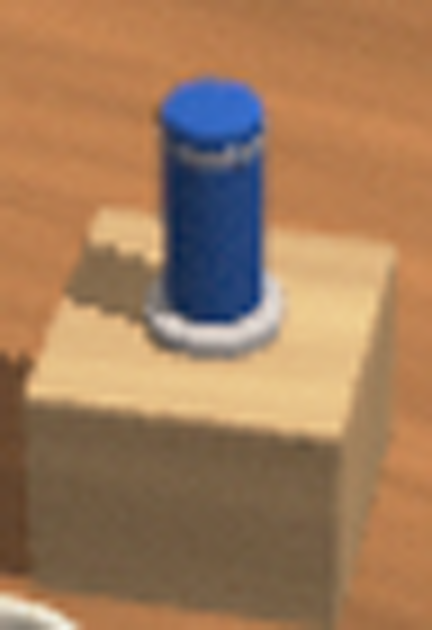

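```bash
python3 -m pendant '[[-0.28,-0.12,0.05,0,0,0,1],[-0.28,-0.12,0.05,0,0,0,1],[-0.28,-0.12,0.05,0,0,0,1],[-0.28,-0.12,0.05,0,0,0,1],[-0.28,-0.12,0.05,0,0,0,1],[-0.28,-0.12,0.05,0,0,0,1],[-0.28,-0.12,0.05,0,0,0,1],[-0.28,-0.12,0.05,0,0,0,1],[-0.28,-0.12,0.05,0,0,0,1],[-0.28,-0.12,0.05,0,0,0,1]]' 40
cat >> h.py <<'E'
def tool():
    o=ctrl.get_obs(); return np.array(o["ee_pos"]),Rn.from_euler('xyz',o["eef_rot"]).as_matrix(),o
def need(pos,Rt=None):
    p,R,o=tool(); d=R.T@(np.array(pos)-p); print("t",round(o["time_s"],2),"pos",p.round(4),"rpy",o["eef_rot"].round(4),"F",o["force"].round(2),"w",round(o["grip_width"],4)); print("shift units",(d/.12).round(3))
    if Rt is not None: print("turn units",(np.degrees(Rn.from_matrix(R.T@Rt).as_rotvec())/30).round(3))
E
python3 -c "
from h import *
need([.486,.2122,.185],Rn.from_euler('xyz',[np.pi,0,np.pi/2]).as_matrix())"
```

```text
time_s: 1.28
ee_pos: [0.4789, 0.2203, 0.2425]
eef_rot: [3.141, 0.0, 2.697]
force: [-0.0, 0.6, 0.8]
grip_width: 0.0307
t 1.28 pos [0.4789 0.2203 0.2425] rpy [3.1413e+00 2.0000e-04 2.6968e+00] F [-0.03  0.59  0.82] w 0.0307
shift units [-0.082 -0.036  0.479]
turn units [1.00e-03 0.00e+00 2.15e+00]
```

```bash
python3 -m pendant '[[0,0,0.1,0,0,0,1],[0,0,0.1,0,0,0,1],[0,0,0,0,0,0,1],[0,0,0,0,0,0,1]]'
python3 - <<'E'
from h import *
need([.486,.2122,.1662])
c=cam("wrist"); cv2.imwrite("pics/w1.png",c["image"][...,::-1]); c=cam("scene"); cv2.imwrite("pics/s1.png",cv2.resize(c["image"][130:290,340:540],None,fx=3.5,fy=3.5)[...,::-1])
E
```

```text
time_s: 1.62
ee_pos: [0.4779, 0.2219, 0.2186]
eef_rot: [-3.141, -0.001, 2.697]
force: [-0.5, 0.2, -0.2]
grip_width: 0.0041
t 1.62 pos [0.4779 0.2219 0.2186] rpy [-3.1410e+00 -6.0000e-04  2.6968e+00] F [-0.5   0.17 -0.19] w 0.0041
shift units [-0.096 -0.044  0.436]
```

View pics/w1.png

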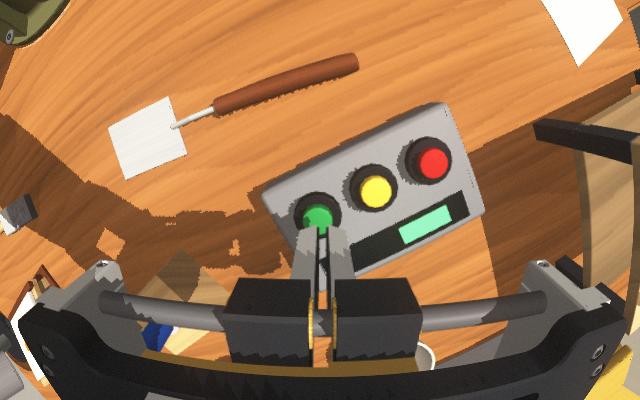

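View pics/s1.png

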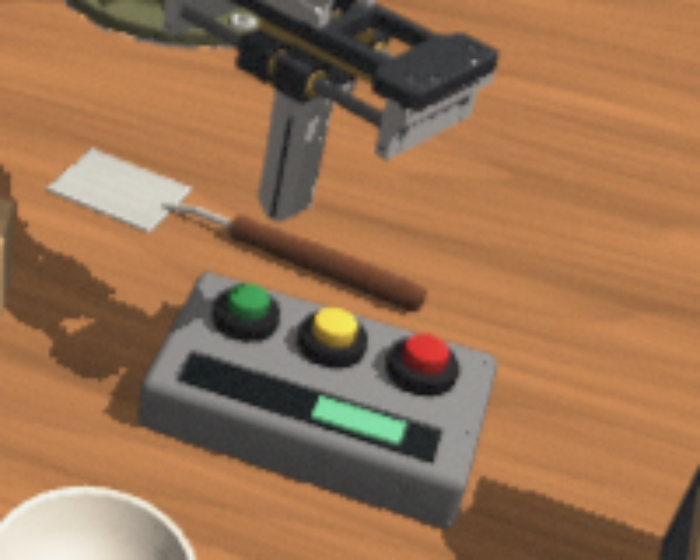

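The wrist view shows the key tops: green (318,213), yellow (374,193), red (433,163). Cross-checking those positions.

Run:
```python
from h import *
c=cam("wrist")
for n in ["green","yellow","red"]:
    for b in blobs(c,n,(280,130,470,235)): print(n,b,at_z(c,b[1],.057).round(4))
need([.486,.2122,.1662])
```

```text
green ([302, 204, 30, 24, 554], array([316.57, 216.05])) [0.4837 0.213  0.057 ]
yellow ([360, 175, 31, 32, 708], array([375.01, 191.42])) [0.4851 0.2659 0.057 ]
red ([416, 147, 31, 31, 749], array([431.31, 161.94])) [0.4823 0.3195 0.057 ]
t 1.77 pos [0.478  0.2223 0.2195] rpy [3.1407e+00 9.0000e-04 2.6975e+00] F [ 0.22  0.69 -0.63] w 0.0003
shift units [-0.096 -0.048  0.444]
```

```bash
python3 -m pendant '[[-0.045,-0.024,0.18,0,0,0,1],[-0.045,-0.024,0.18,0,0,0,1],[0,0,0,0,0,0,1],[0,0,0,0,0,0,1]]'
python3 - <<'E'
from h import *
need([.4855,.2125,.1492])
E
```

```text
time_s: 2.1
ee_pos: [0.4851, 0.2122, 0.1757]
eef_rot: [-3.141, -0.001, 2.697]
force: [0.3, 0.1, 0.5]
grip_width: 0.0003
t 2.1 pos [0.4851 0.2122 0.1757] rpy [-3.1409e+00 -7.0000e-04  2.6968e+00] F [0.27 0.13 0.54] w 0.0003
shift units [-0.002  0.004  0.221]
```

```bash
python3 -m pendant '[[0,0,0.11,0,0,0,1],[0,0,0.05,0,0,0,1],[0,0,0.03,0,0,0,1],[0,0,0.02,0,0,0,1],[0,0,0,0,0,0,1],[0,0,0,0,0,0,1]]'
python3 - <<'E'
from h import *
need([.4855,.2125,.1492])
E
```

```text
time_s: 2.6
ee_pos: [0.4857, 0.2126, 0.1531]
eef_rot: [3.14, 0.002, 2.697]
force: [-9.2, -2.0, 23.9]
grip_width: 0.0004
t 2.6 pos [0.4857 0.2126 0.1531] rpy [3.1398e+00 1.5000e-03 2.6972e+00] F [-9.22 -2.   23.93] w 0.0004
shift units [ 0.001 -0.001  0.032]
```

Run:
```python
from h import *
c=cam("scene"); cv2.imwrite("pics/s2.png",cv2.resize(c["image"][170:270,370:490],None,fx=6,fy=6,interpolation=cv2.INTER_CUBIC)[...,::-1]); need([.4855,.2125,.1492])
```

```text
t 2.65 pos [0.4857 0.2126 0.1531] rpy [3.1398e+00 1.6000e-03 2.6971e+00] F [-8.64 -1.27 23.22] w 0.0002
shift units [ 0.001 -0.001  0.032]
```

View pics/s2.png

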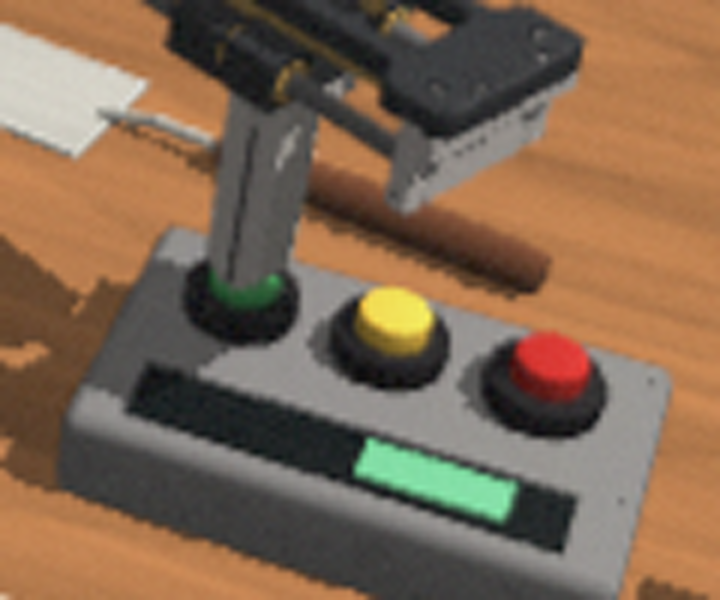

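The green key is flush with its ring in the picture at 24 N, so it is fully down. Releasing it, then moving to yellow.

```bash
python3 -m pendant '[[0,0,-0.1,0,0,0,1],[0,0,-0.13,0,0,0,1],[0,0,0,0,0,0,1],[0,0,0,0,0,0,1]]'
python3 - <<'E'
from h import *
need([.485,.2663,.1757])
c=cam("scene"); cv2.imwrite("pics/s3.png",cv2.resize(c["image"][170:270,370:490],None,fx=5,fy=5,interpolation=cv2.INTER_CUBIC)[...,::-1])
E
```

```text
time_s: 2.98
ee_pos: [0.4855, 0.2123, 0.1788]
eef_rot: [3.14, 0.001, 2.697]
force: [0.1, -0.7, -0.4]
grip_width: 0.0003
t 2.98 pos [0.4855 0.2123 0.1788] rpy [3.1402e+00 1.3000e-03 2.6970e+00] F [ 0.09 -0.74 -0.45] w 0.0003
shift units [0.197 0.404 0.026]
```

View pics/s3.png

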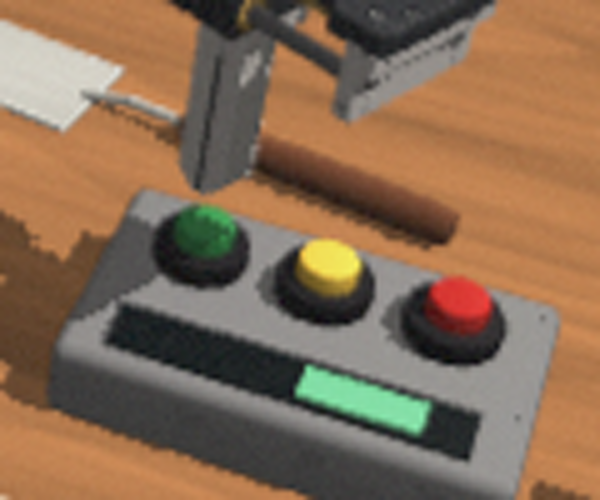

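Green is back up. Now yellow.

```bash
python3 -m pendant '[[0.1,0.2,0,0,0,0,1],[0.097,0.204,0.02,0,0,0,1],[0,0,0,0,0,0,1],[0,0,0,0,0,0,1]]'
python3 - <<'E'
from h import *
need([.485,.2663,.1505])
E
```

```text
time_s: 3.37
ee_pos: [0.4843, 0.2666, 0.1744]
eef_rot: [-3.14, -0.001, 2.699]
force: [0.6, -0.4, 0.3]
grip_width: 0.0002
t 3.37 pos [0.4843 0.2666 0.1744] rpy [-3.1403e+00 -1.0000e-03  2.6986e+00] F [ 0.55 -0.43  0.27] w 0.0002
shift units [-0.007  0.     0.199]
```

```bash
python3 -m pendant '[[-0.005,0,0.11,0,0,0,1],[0,0,0.05,0,0,0,1],[0,0,0.03,0,0,0,1],[0,0,0.01,0,0,0,1],[0,0,0,0,0,0,1],[0,0,0,0,0,0,1]]'
python3 - <<'E'
from h import *
need([.485,.2663,.1505])
c=cam("scene"); cv2.imwrite("pics/s4.png",cv2.resize(c["image"][170:270,370:490],None,fx=5,fy=5,interpolation=cv2.INTER_CUBIC)[...,::-1])
E
```

```text
time_s: 3.87
ee_pos: [0.4854, 0.2651, 0.1531]
eef_rot: [-3.141, 0.0, 2.696]
force: [-8.9, -4.6, 22.9]
grip_width: 0.0005
t 3.87 pos [0.4854 0.2651 0.1531] rpy [-3.1414  0.      2.6961] F [-8.87 -4.59 22.89] w 0.0005
shift units [0.007 0.008 0.022]
```

View pics/s4.png

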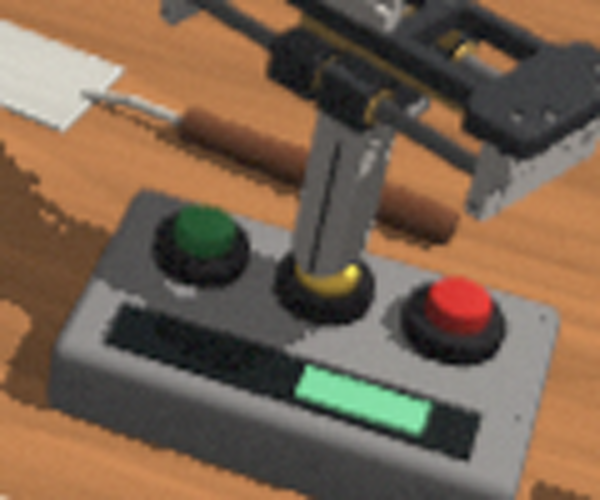

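Yellow is flush with its ring, and red is untouched. Releasing and lifting.

```bash
python3 -m pendant '[[0,0,-0.1,0,0,0,1],[0,0,-0.2,0,0,0,1],[0,0,-0.34,0,0,0,0.2],[0,0,-0.34,0,0,0,0.2],[0,0,0,0,0,0.2,0.2],[0,0,0,0,0,0.2,0.2]]'
python3 - <<'E'
from h import *
need([.519,.0148,.265],Rn.from_euler('xyz',[np.pi,0,np.pi/2]).as_matrix())
c=cam("scene"); cv2.imwrite("pics/s5.png",cv2.resize(c["image"][170:270,370:490],None,fx=5,fy=5,interpolation=cv2.INTER_CUBIC)[...,::-1])
E
```

```text
time_s: 4.42
ee_pos: [0.4858, 0.2653, 0.2715]
eef_rot: [3.138, 0.002, 2.482]
force: [-0.2, 1.7, -2.2]
grip_width: 0.0238
t 4.42 pos [0.4858 0.2653 0.2715] rpy [3.1382e+00 1.9000e-03 2.4823e+00] F [-0.2   1.72 -2.19] w 0.0238
shift units [-1.498 -1.48   0.052]
turn units [0.008 0.    1.741]
```

View pics/s5.png

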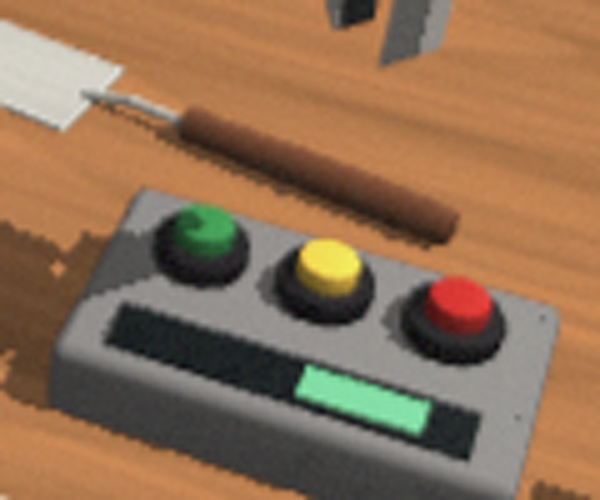

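```bash
python3 -m pendant '[[-0.215,-0.21,0,0,0,0,-0.4],[-0.215,-0.21,0,0,0,0,-0.4],[-0.215,-0.21,0,0,0,0,-0.4],[-0.215,-0.21,0,0,0,0,-0.4],[-0.215,-0.21,0,0,0,0,-0.4],[-0.215,-0.21,0,0,0,0,-0.4],[-0.2,-0.21,0,0,0,0,-0.4],[0,0,0,0,0,0.2,-0.4],[0,0,0,0,0,0.23,-0.4],[0,0,0,0,0,0.23,-0.4]]'; python3 -m pendant '[[0,0,0,0,0,0.23,-0.4],[0,0,0,0,0,0.23,-0.4],[0,0,0,0,0,0.23,-0.4],[0,0,0,0,0,0.23,-0.4],[0,0,0,0,0,0.23,-0.4],[0,0,0,0,0,0.13,-0.4],[0,0,0,0,0,0,-0.4],[0,0,0,0,0,0,-0.4]]'
python3 - <<'E'
from h import *
need([.519,.0148,.265],Rn.from_euler('xyz',[np.pi,0,np.pi/2]).as_matrix())
c=cam("wrist"); cv2.imwrite("pics/w2.png",c["image"][...,::-1]); 
c=cam("top"); cv2.imwrite("pics/t2.png",c["image"][...,::-1]);
E
```

```text
time_s: 5.3
ee_pos: [0.5195, 0.0158, 0.2685]
eef_rot: [-3.14, -0.001, 2.137]
force: [-0.2, 0.4, 0.3]
grip_width: 0.0658
time_s: 5.97
ee_pos: [0.5196, 0.0166, 0.2687]
eef_rot: [-3.141, 0.0, 1.475]
force: [0.1, 0.5, -0.5]
grip_width: 0.0659
t 5.97 pos [0.5196 0.0166 0.2687] rpy [-3.1407e+00  1.0000e-04  1.4752e+00] F [ 0.12  0.45 -0.47] w 0.0659
shift units [-0.016 -0.004  0.031]
turn units [-0.002  0.    -0.183]
```

View pics/w2.png

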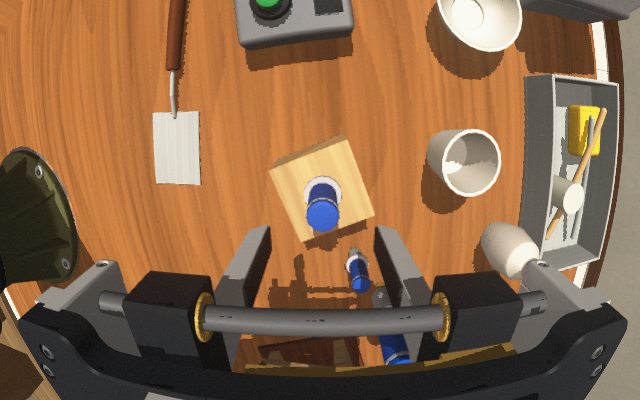

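Run:
```python
from h import *
c=cam("wrist")
for uv in [(322.5,213),(322.5,215)]: print(at_z(c,uv,.131).round(4))
print(at_z(c,(322.5,191),.071).round(4)) # collar centre guess
cv2.imwrite("pics/w2c.png",cv2.resize(c["image"][130:250,260:390],None,fx=5.5,fy=5.5,interpolation=cv2.INTER_CUBIC)[...,::-1])
```

```text
[0.5198 0.0182 0.131 ]
[0.5197 0.0166 0.131 ]
[0.5199 0.0186 0.071 ]
```

View pics/w2c.png

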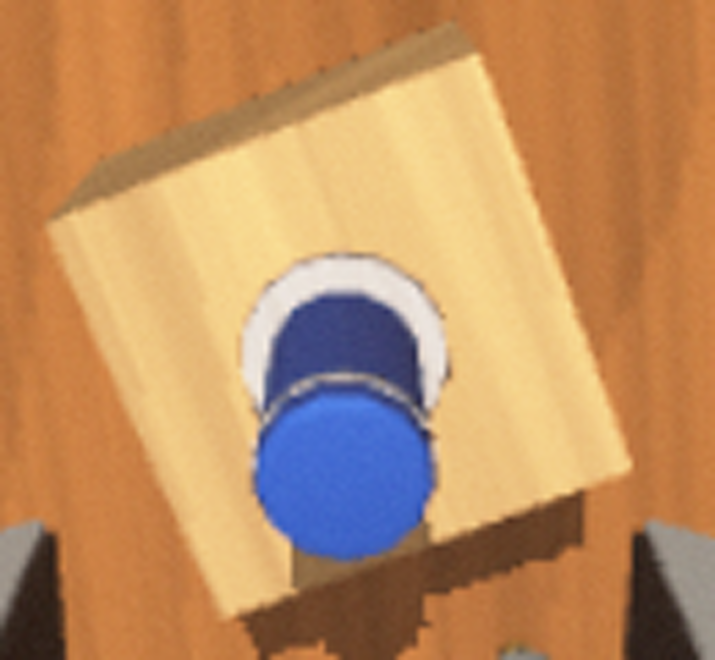

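```bash
python3 -m pendant '[[-0.008,-0.002,0.15,0,0,0,-0.4],[0,0,0.15,0,0,0,-0.4],[0,0,0.15,0,0,0,-0.4],[0,0,0.15,0,0,0,-0.4],[0,0,0.12,0,0,0,-0.4],[0,0,0,0,0,0,-0.4],[0,0,0,0,0,0,-0.4]]'
python3 - <<'E'
from h import *
need([.5195,.0155,.182])
c=cam("wrist"); cv2.imwrite("pics/w3.png",c["image"][...,::-1])
c=cam("scene"); cv2.imwrite("pics/s6.png",cv2.resize(c["image"][110:250,230:410],None,fx=4,fy=4)[...,::-1])
E
```

```text
time_s: 6.7
ee_pos: [0.5194, 0.016, 0.1825]
eef_rot: [-3.14, 0.0, 1.473]
force: [-0.0, 0.0, 0.7]
grip_width: 0.0658
t 6.7 pos [0.5194 0.016  0.1825] rpy [-3.1404e+00  1.0000e-04  1.4727e+00] F [-0.01  0.    0.66] w 0.0658
shift units [-0.004  0.001  0.005]
```

View pics/w3.png

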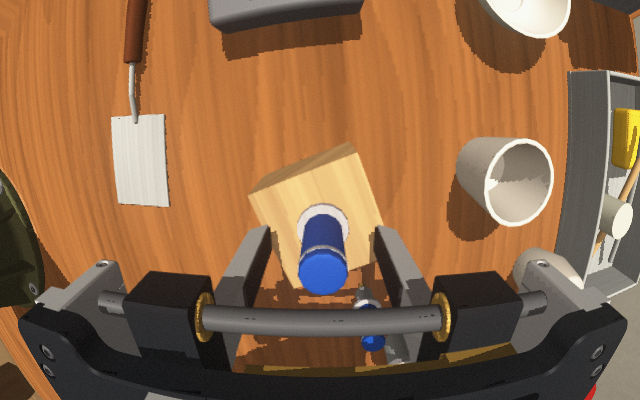

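View pics/s6.png

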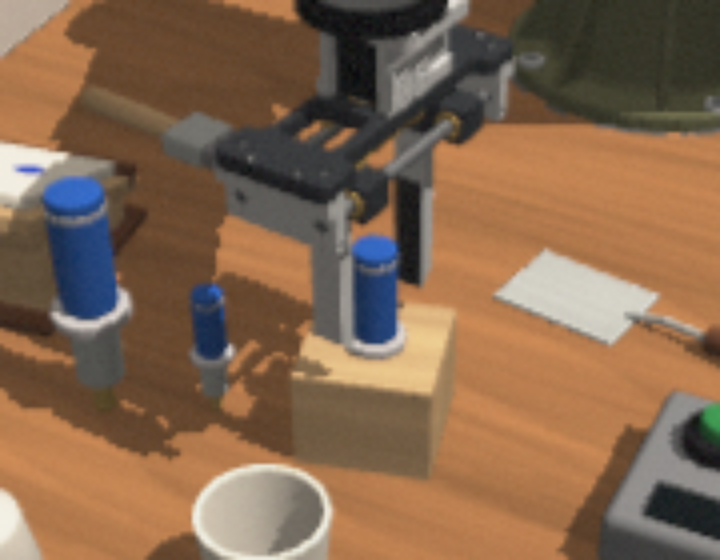

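```bash
python3 -m pendant '[[0,0,0,0,0,0,0.3],[0,0,0,0,0,0,0.6],[0,0,0,0,0,0,0.6],[0,0,0,0,0,0,0.6],[0,0,0,0,0,0,0.6]]' 15
python3 - <<'E'
from h import *
need([.5195,.0155,.182])
E
```

```text
time_s: 7.22
ee_pos: [0.5196, 0.016, 0.1829]
eef_rot: [3.141, -0.0, 1.472]
force: [0.5, 0.8, -0.5]
grip_width: 0.0359
t 7.22 pos [0.5196 0.016  0.1829] rpy [ 3.1413 -0.      1.4716] F [ 0.49  0.77 -0.47] w 0.0359
shift units [-0.004 -0.     0.007]
```

```bash
python3 -m pendant '[[0,0,0,0,0,0,1],[0,0,0,0,0,0,1],[0,0,0,0,0,0,1]]' 15
python3 - <<'E'
from h import *
need([.5195,.0155,.182])
c=cam("scene"); cv2.imwrite("pics/s7.png",cv2.resize(c["image"][110:250,230:410],None,fx=4,fy=4)[...,::-1])
E
```

```text
time_s: 7.47
ee_pos: [0.5195, 0.016, 0.1827]
eef_rot: [3.142, 0.0, 1.472]
force: [-0.8, 1.0, 0.5]
grip_width: 0.0259
t 7.47 pos [0.5195 0.016  0.1827] rpy [3.1415 0.     1.4716] F [-0.84  1.01  0.52] w 0.0259
shift units [-0.004  0.     0.006]
```

View pics/s7.png

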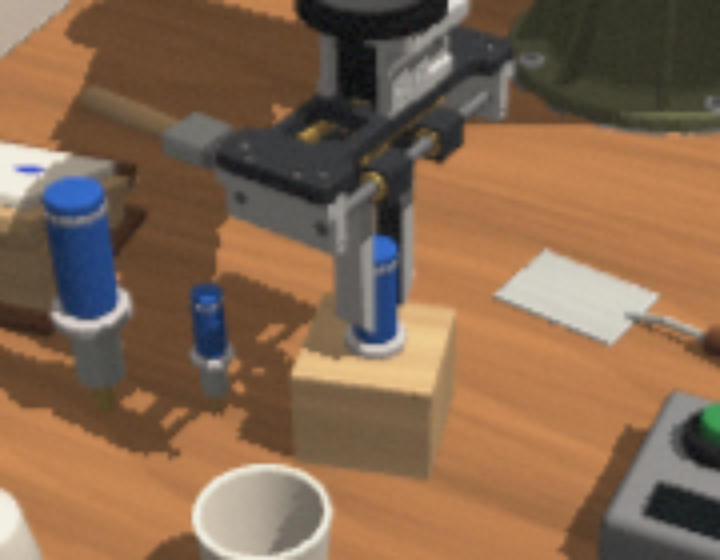

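Holding at 25.9 mm, which matches the 26 mm handle. Firming the grip, then lifting straight up.

```bash
python3 -m pendant '[[0,0,0,0,0,0,1],[0,0,0,0,0,0,1],[0,0,-0.08,0,0,0,1],[0,0,-0.15,0,0,0,1],[0,0,-0.2,0,0,0,1],[0,0,-0.2,0,0,0,1],[0,0,-0.2,0,0,0,1],[0,0,-0.2,0,0,0,1],[0,0,0,0,0,0,1],[0,0,0,0,0,0,1]]' 45
python3 - <<'E'
from h import *
need([.5195,.0155,.3])
c=cam("scene"); cv2.imwrite("pics/s8.png",cv2.resize(c["image"][80:240,230:410],None,fx=3.7,fy=3.7,interpolation=cv2.INTER_CUBIC)[...,::-1])
c=cam("wrist"); cv2.imwrite("pics/w4.png",c["image"][...,::-1])
E
```

```text
time_s: 8.35
ee_pos: [0.5195, 0.016, 0.3071]
eef_rot: [3.14, -0.0, 1.472]
force: [-0.3, 0.8, -3.5]
grip_width: 0.0256
t 8.35 pos [0.5195 0.016  0.3071] rpy [ 3.1398e+00 -1.0000e-04  1.4716e+00] F [-0.26  0.83 -3.49] w 0.0256
shift units [-0.004  0.     0.059]
```

View pics/s8.png

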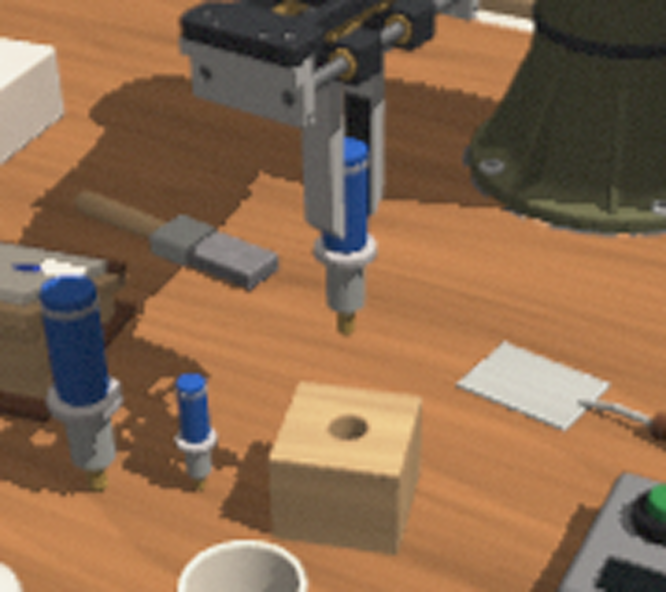

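View pics/w4.png

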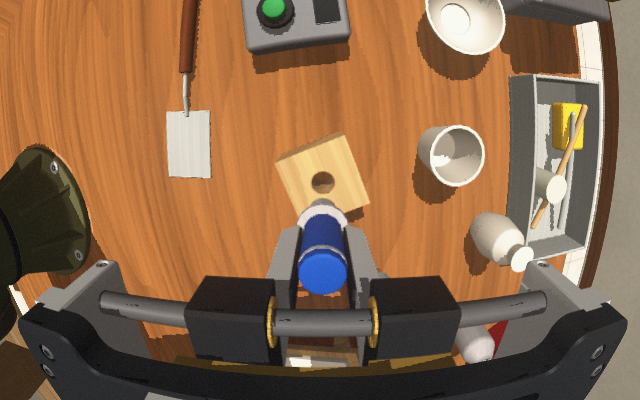

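```bash
cat >> h.py <<'E'
L=.1729; MARK=np.array([.4757,-.2666,.0752]); YT=np.radians(9.8)
N=Rn.from_euler('z',YT).as_matrix()@np.array([-np.sin(np.radians(20)),0,np.cos(np.radians(20))])
def Rtgt(R):
    z=R[:,2]; return Rn.align_vectors([-N],[z])[0].as_matrix()@R
def hover(h):
    p,R,o=tool(); need(MARK+N*(L+h),Rtgt(R))
E
python3 - <<'E'
from h import *
s=cam("scene"); t=cam("top"); p,R,o=tool()
tip=p+R[:,2]*L; print(tip, proj(s,tip), proj(s,tip+[0,0,.121]),"top",proj(t,tip+[0,0,.121]))
cv2.imwrite("pics/s9.png",cv2.resize(s["image"][100:180,290:360],None,fx=7,fy=7,interpolation=cv2.INTER_CUBIC)[...,::-1])
print("big",at_z(t,(374,175),.16),N)
hover(.2)
need([.4757,-.2666,.37])
E
```

```text
[0.51876744 0.01603141 0.1319749 ] [323.7058648  171.02992877] [323.15812492 120.65644158] top [320.77810019 190.62607393]
big [ 0.57583017 -0.1337279   0.16      ] [-0.33702935 -0.05821508  0.93969262]
t 8.55 pos [0.5192 0.016  0.3049] rpy [-3.1392e+00  2.0000e-04  1.4715e+00] F [ 0.67  0.79 -2.21] w 0.0253
shift units [-2.663 -1.154 -1.003]
turn units [-0.647  0.178 -0.   ]
t 8.55 pos [0.5192 0.016  0.3049] rpy [-3.1392e+00  2.0000e-04  1.4715e+00] F [ 0.67  0.79 -2.21] w 0.0253
shift units [-2.38  -0.129 -0.542]
```

View pics/s9.png

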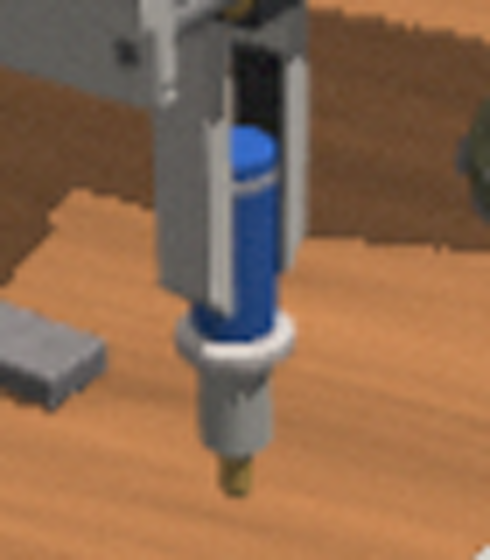

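```bash
python3 -m pendant '[[0,0,-0.2,0,0,0,1],[-0.15,-0.01,-0.2,0,0,0,1],[-0.25,-0.01,-0.14,0,0,0,1],[-0.3,-0.02,0,0,0,0,1],[-0.3,-0.02,0,0,0,0,1],[-0.3,-0.02,0,0,0,0,1],[-0.3,-0.02,0,0,0,0,1],[-0.3,-0.02,0,0,0,0,1],[-0.3,-0.01,0,0,0,0,1],[-0.15,-0.01,0,0,0,0,1]]'; python3 -m pendant '[[0,0,0,-0.16,0.044,0,1],[0,0,0,-0.16,0.044,0,1],[0,0,0,-0.16,0.044,0,1],[0,0,0,-0.16,0.044,0,1],[0,0,0,0,0,0,1],[0,0,0,0,0,0,1]]'; python3 -c "
from h import *
hover(.04)"
```

```text
time_s: 9.38
ee_pos: [0.4739, -0.2662, 0.3698]
eef_rot: [-3.14, -0.0, 1.469]
force: [-1.1, -0.7, -2.2]
grip_width: 0.0251
time_s: 9.88
ee_pos: [0.4744, -0.2631, 0.3704]
eef_rot: [2.809, -0.09, 1.486]
force: [0.0, -0.7, -1.3]
grip_width: 0.0256
t 9.88 pos [ 0.4744 -0.2631  0.3704] rpy [ 2.8092 -0.0905  1.4859] F [ 0.   -0.65 -1.31] w 0.0256
shift units [-0.253 -0.794  0.543]
turn units [-0.009  0.003 -0.   ]
```

```bash
python3 -m pendant '[[-0.085,-0.26,0,-0.009,0.003,0,1],[-0.085,-0.26,0,0,0,0,1],[-0.083,-0.27,0.1,0,0,0,1],[0,0,0.2,0,0,0,1],[0,0,0.2,0,0,0,1],[0,0,0.04,0,0,0,1],[0,0,0,0,0,0,1],[0,0,0,0,0,0,1]]'
python3 - <<'E'
from h import *
hover(.02)
p,R,o=tool(); tip=p+R[:,2]*L; print("tip",tip.round(4))
s=cam("scene"); t=cam("top"); print(proj(s,tip),proj(t,tip),proj(s,MARK),proj(t,MARK))
cv2.imwrite("pics/s10.png",cv2.resize(s["image"][90:190,180:290],None,fx=6,fy=6,interpolation=cv2.INTER_CUBIC)[...,::-1])
cv2.imwrite("pics/t10.png",cv2.resize(t["image"][170:250,380:470],None,fx=7,fy=7,interpolation=cv2.INTER_CUBIC)[...,::-1])
w=cam("wrist"); cv2.imwrite("pics/w10.png",w["image"][...,::-1])
E
```

```text
time_s: 10.55
ee_pos: [0.4059, -0.2789, 0.2767]
eef_rot: [2.802, -0.092, 1.489]
force: [0.7, 0.1, -1.0]
grip_width: 0.0259
t 10.55 pos [ 0.4059 -0.2789  0.2767] rpy [ 2.8018 -0.0918  1.4886] F [ 0.66  0.08 -1.02] w 0.0259
shift units [-0.003 -0.02   0.173]
turn units [ 0.004 -0.002 -0.   ]
tip [ 0.4646 -0.2688  0.1144]
[236.68484249 137.14533243] [419.42463137 215.62997785] [236.9183069  152.37506963] [415.01514229 212.96167773]
```

View pics/s10.png

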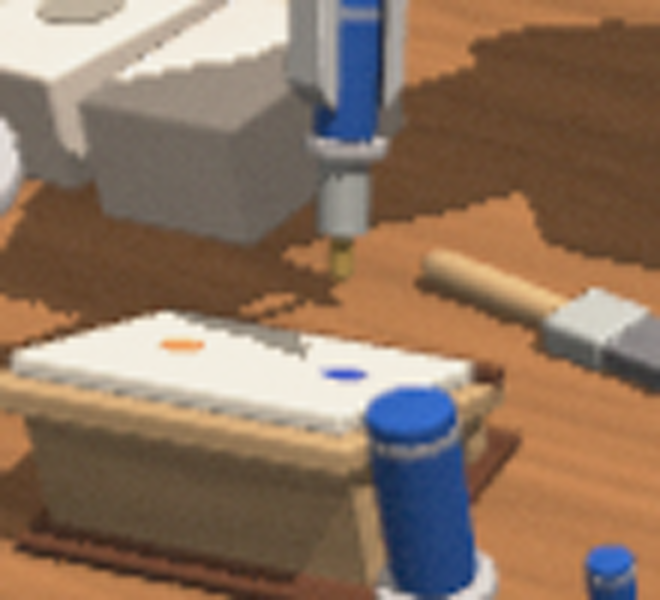

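View pics/t10.png

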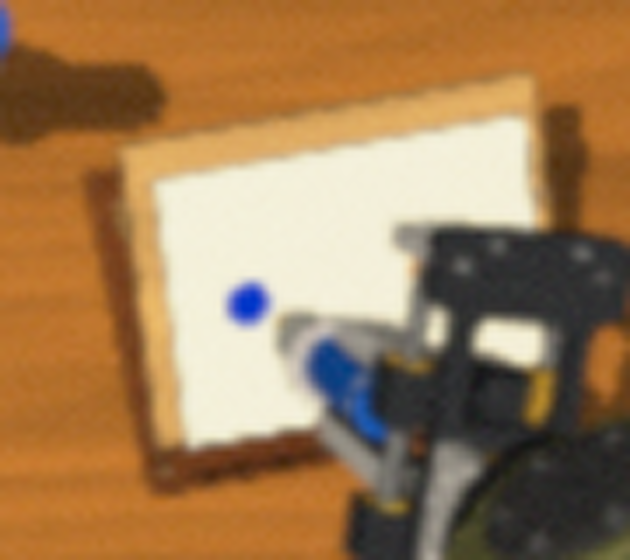

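View pics/w10.png

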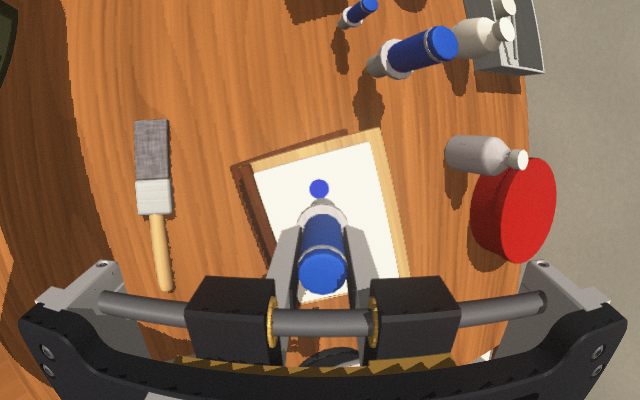

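Run:
```python
from h import *
t=cam("top");s=cam("scene")
a=cv2.resize(s["image"][115:160,215:265],None,fx=14,fy=13,interpolation=cv2.INTER_CUBIC); b=cv2.resize(t["image"][195:240,400:450],None,fx=14,fy=13,interpolation=cv2.INTER_CUBIC)
cv2.imwrite("pics/tip_s.png",a[...,::-1]);cv2.imwrite("pics/tip_t.png",b[...,::-1])
p,R,o=tool(); tip=p+R[:,2]*L
print(tip.round(4),tri([ray(t,(420.3,216.7)),ray(s,(236.4,135.9))]).round(4))
```

```text
[ 0.4646 -0.2691  0.1147] [ 0.4616 -0.2712  0.1159]
```

View pics/tip_s.png

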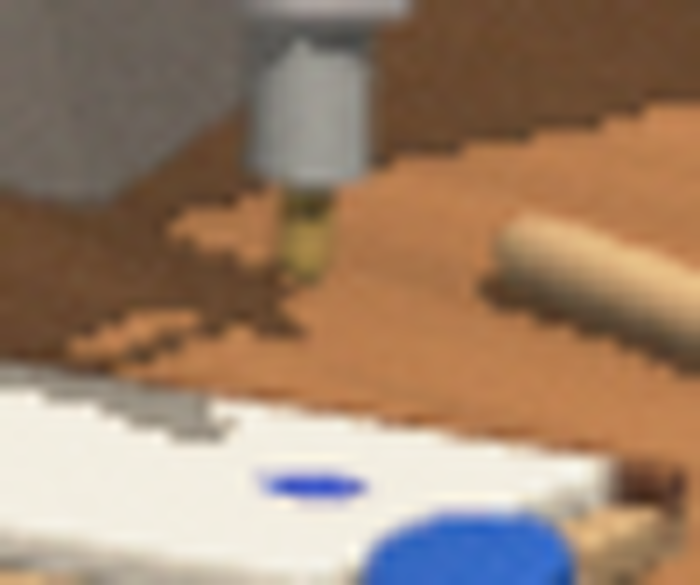

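View pics/tip_t.png

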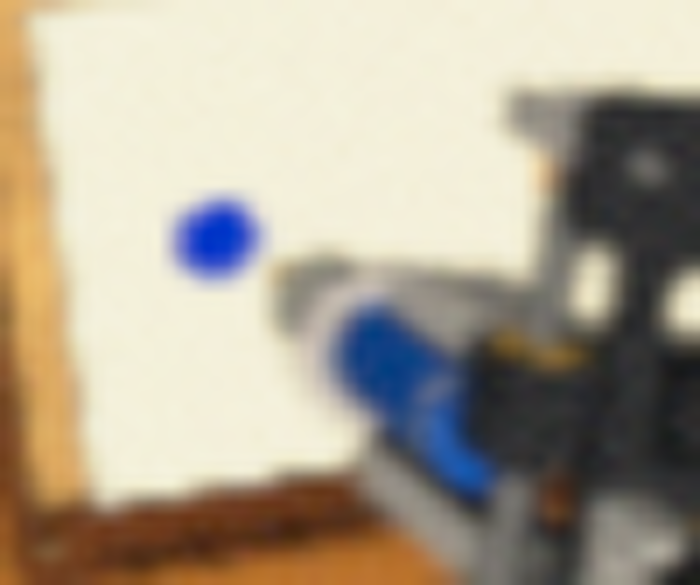

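```bash
python3 -m pendant '[[-0.003,-0.02,0.1,0.002,-0.001,0,1],[0,0,0.1,0,0,0,1],[0,0,0.05,0,0,0,1],[0,0,0,0,0,0,1],[0,0,0,0,0,0,1],[0,0,0,0,0,0,1]]'
cat >> h.py <<'E'
def avgF(n=12):
    fs=[];ps=[];rs=[]
    for i in range(n):
        c=imaging.camera("top"); p,R,o=tool(); fs.append(o["force"]@N); ps.append(p); rs.append(R[:,2])
    p=np.mean(ps,0); z=np.mean(rs,0); tip=p+z*L; d=tip-MARK
    print("F.n",np.mean(fs).round(2),"sd",np.std(fs).round(2),"tip height along n mm",(d@N*1e3).round(2),"lateral",(1e3*(d-N*(d@N))).round(2),"tilt deg",np.degrees(np.arccos(-z@N/np.linalg.norm(z))).round(2),"t",o["time_s"])
E
python3 - <<'E'
from h import *
avgF(); hover(0)
for n,(x0,y0,x1,y1) in {"scene":(205,110,275,170),"top":(395,190,465,250)}.items():
    c=cam(n); cv2.imwrite(f"pics/{n}11.png",cv2.resize(c["image"][y0:y1,x0:x1],None,fx=10,fy=10,interpolation=cv2.INTER_CUBIC)[...,::-1])
E
```

```text
time_s: 11.3
ee_pos: [0.4136, -0.2774, 0.2478]
eef_rot: [2.801, -0.091, 1.487]
force: [0.1, -0.6, -2.2]
grip_width: 0.0253
F.n -1.48 sd 0.31 tip height along n mm 10.46 lateral [ 0.01 -0.17 -0.01] tilt deg 0.16 t 11.9
t 11.9 pos [ 0.4135 -0.2773  0.2471] rpy [ 2.8019 -0.0914  1.4874] F [ 0.42 -0.9  -1.2 ] w 0.0256
shift units [0.001 0.004 0.085]
turn units [ 0.004 -0.    -0.   ]
```

View pics/scene11.png

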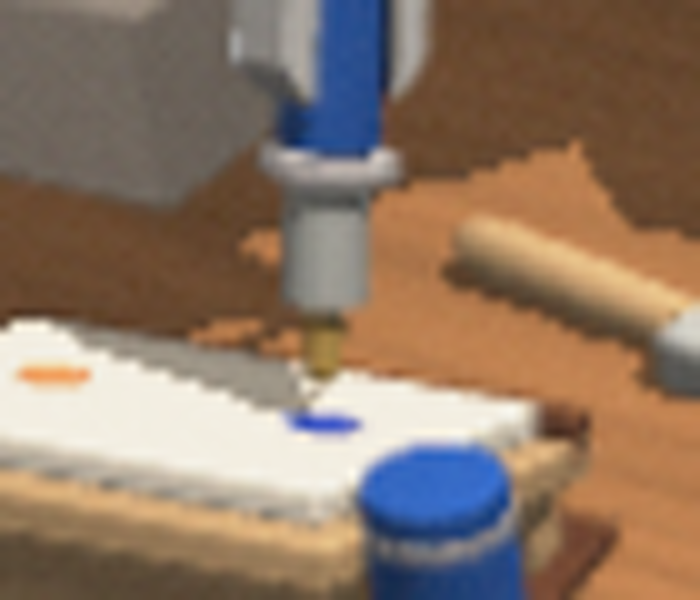

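View pics/top11.png

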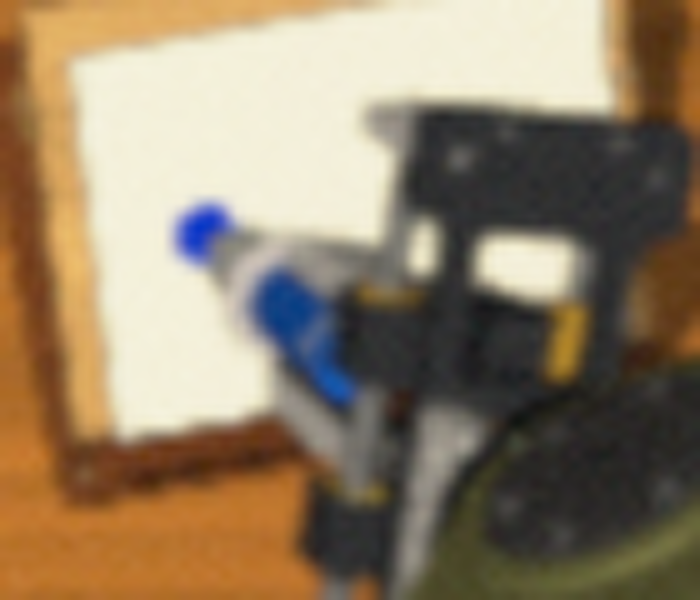

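```bash
python3 -m pendant '[[0,0.003,0.03,0,0,0,1],[0,0,0.025,0,0,0,1],[0,0,0,0,0,0,1],[0,0,0,0,0,0,1]]'; python3 -c "
from h import *
avgF(10)"; python3 -m pendant '[[0,0,0.02,0,0,0,1],[0,0,0,0,0,0,1],[0,0,0,0,0,0,1]]'; python3 -c "
from h import *
avgF(10)"
```

```text
time_s: 12.33
ee_pos: [0.4161, -0.2769, 0.2406]
eef_rot: [2.802, -0.092, 1.487]
force: [0.3, 0.2, -2.3]
grip_width: 0.0254
F.n -2.25 sd 0.52 tip height along n mm 3.62 lateral [ 0.23 -0.13  0.07] tilt deg 0.14 t 12.8333
time_s: 13.08
ee_pos: [0.4169, -0.2767, 0.2385]
eef_rot: [2.802, -0.092, 1.487]
force: [0.4, -0.3, -2.7]
grip_width: 0.0254
F.n -2.11 sd 0.42 tip height along n mm 1.19 lateral [ 0.22 -0.12  0.07] tilt deg 0.14 t 13.5833
```

```bash
python3 -m pendant '[[0,0,0.02,0,0,0,1],[0,0,0,0,0,0,1],[0,0,0,0,0,0,1]]'; python3 -c "
from h import *
avgF(10)"; python3 -m pendant '[[0,0,0.015,0,0,0,1],[0,0,0,0,0,0,1],[0,0,0,0,0,0,1]]'; python3 -c "
from h import *
avgF(10)
c=cam('scene'); cv2.imwrite('pics/s12.png',cv2.resize(c['image'][110:170,205:275],None,fx=10,fy=10,interpolation=cv2.INTER_CUBIC)[...,::-1])"
```

```text
time_s: 13.83
ee_pos: [0.4177, -0.2767, 0.2364]
eef_rot: [2.802, -0.091, 1.487]
force: [-0.3, -0.0, -0.5]
grip_width: 0.0254
F.n -0.39 sd 0.37 tip height along n mm -1.16 lateral [ 0.27 -0.16  0.09] tilt deg 0.14 t 14.3333
time_s: 14.58
ee_pos: [0.4183, -0.2766, 0.2347]
eef_rot: [2.802, -0.091, 1.487]
force: [0.2, -0.6, 0.7]
grip_width: 0.0255
F.n 0.14 sd 0.38 tip height along n mm -2.99 lateral [ 0.25 -0.14  0.08] tilt deg 0.14 t 15.0833
```

View pics/s12.png

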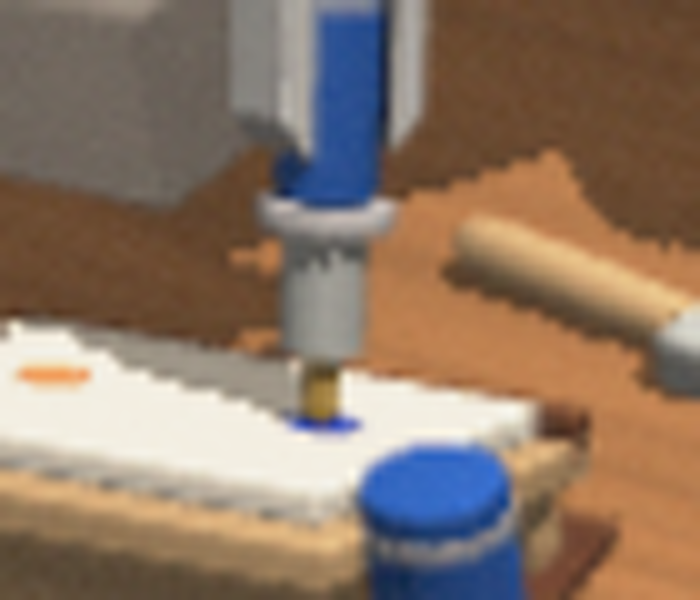

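```bash
python3 -m pendant '[[0,0,0.018,0,0,0,1],[0,0,0,0,0,0,1],[0,0,0,0,0,0,1]]'; python3 -c "
from h import *
avgF(20)
c=cam('scene'); cv2.imwrite('pics/s13.png',cv2.resize(c['image'][110:170,205:275],None,fx=10,fy=10,interpolation=cv2.INTER_CUBIC)[...,::-1])
c=cam('top'); cv2.imwrite('pics/t13.png',cv2.resize(c['image'][190:250,395:465],None,fx=10,fy=10,interpolation=cv2.INTER_CUBIC)[...,::-1])
c=cam('wrist'); cv2.imwrite('pics/w13.png',cv2.resize(c['image'][120:300,220:430],None,fx=3.3,fy=3.3,interpolation=cv2.INTER_CUBIC)[...,::-1])"
```

```text
time_s: 15.38
ee_pos: [0.4191, -0.2764, 0.2327]
eef_rot: [2.802, -0.091, 1.487]
force: [-0.7, -0.9, 0.9]
grip_width: 0.0252
F.n 0.81 sd 0.42 tip height along n mm -5.15 lateral [ 0.25 -0.13  0.08] tilt deg 0.14 t 16.3833
```

View pics/s13.png

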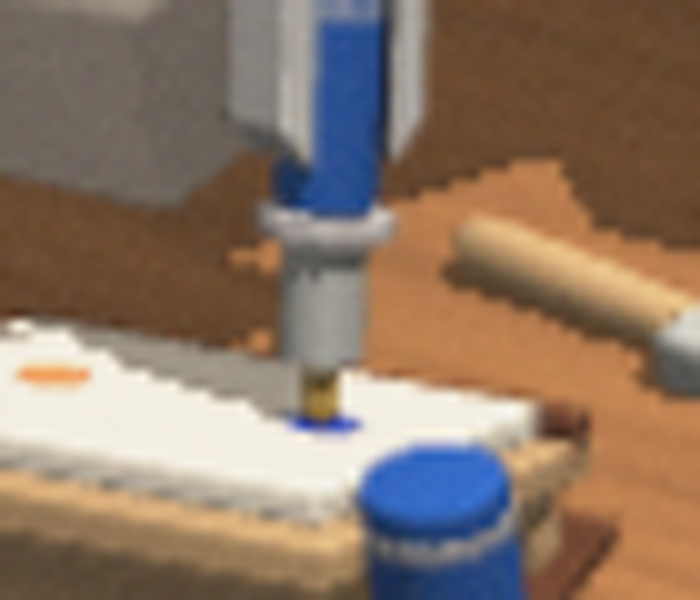

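View pics/w13.png

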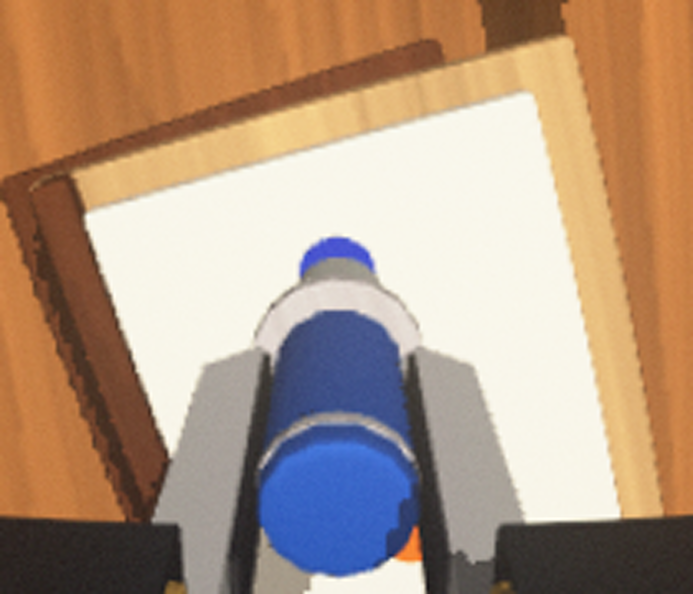

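View pics/t13.png

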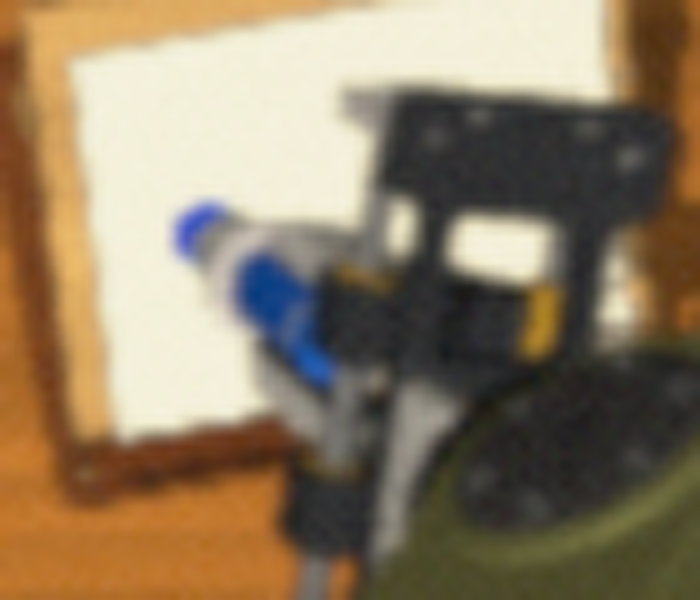

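Run:
```python
from h import *
s=cam("scene"); p,R,o=tool(); z=R[:,2]
f=lambda q:((proj(s,q)-[205,110]+.5)*10-.5).round(0)
for n,d in [("tip ext",0),("tip real",.006),("barrel end",.022),("collar bot",.055),("collar top",.061),("handle top",.121)]: print(n,f(p+z*(L-d)))
print("mark",f(MARK))
a=cv2.imread("pics/scene11.png"); b=cv2.imread("pics/s13.png")
cv2.imwrite("pics/cmp.png",np.hstack([a[:450,220:440],b[:450,220:440]])*1)
```

```text
tip ext [322. 448.]
tip real [323. 425.]
barrel end [325. 365.]
collar bot [328. 240.]
collar top [329. 216.]
handle top [335. -20.]
mark [324. 428.]
```

View pics/cmp.png

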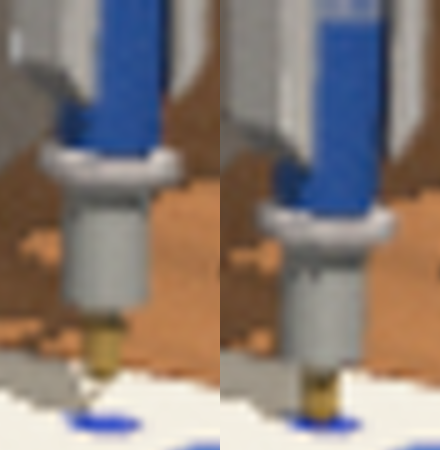

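Force rise (about 3 N), travel since contact (about 6 mm) and the exposed brass all put the plunger near half-way. There is no slip in the grip, and the tip is on the blue dot. A slight nudge, a last look, then hand in.

```bash
python3 -m pendant '[[0,0,0.003,0,0,0,1],[0,0,0,0,0,0,1],[0,0,0,0,0,0,1]]'; python3 -c "
from h import *
avgF(16)
c=cam('scene'); cv2.imwrite('pics/s14.png',c['image'][...,::-1])"
```

```text
time_s: 16.83
ee_pos: [0.4192, -0.2764, 0.2324]
eef_rot: [2.802, -0.091, 1.487]
force: [-0.5, -0.2, 1.1]
grip_width: 0.0256
F.n 0.93 sd 0.54 tip height along n mm -5.53 lateral [ 0.24 -0.13  0.08] tilt deg 0.14 t 17.6333
```

View pics/s14.png

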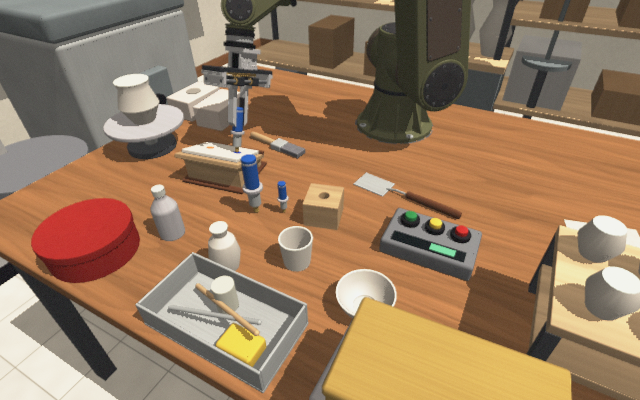

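The other objects are where they were, and the probe stands on the blue dot near (237,152).

```bash
python3 -c "
from station import hand_in
print(hand_in())"
```

```text
the job is handed in; nothing more can be done
None
```

I took the reading as asked and handed the job in at about 17.6 s of the 48 s, with the arm still holding the probe on the tile.

- **Keys:** I pressed green and let it up, then yellow and let it up. Each was flush with its ring in the picture at about 24 N (5 N is enough) and was seen back up afterwards. I never touched red.
- **Probe:** I lifted the middle-sized probe from the wooden block and set its tip on the blue dot. By the arm's pose it is within about 0.3 mm of the dot centre as I measured it. The pictures suggest it could be 1–2 mm off.
- **Squareness:** It is 0.14° off square, taking the tile's stated 20° slope and the heading I measured.
- **Press:** The final push rose about 3.1 N over the free reading, which puts the sprung tip about 6 mm in. Travel since contact gives about 6.4 mm and the exposed brass about 4–5 mm. The three differ but all lie near half-way.
- **Grip and surroundings:** The probe did not slip in the jaws, and the other objects looked unmoved in the last picture.

**Disagreements:**
- With the keys bottomed, the fingertip height from the arm's pose was about 4 mm higher than expected. I relied on the force and the pictures there.
- The free force reading varied between -1.5 and -2.25 N, so the press estimate is uncertain by 1–2 mm.

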